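Set a cam hold-down clamp on a carving board

ROBOT

A 6-joint arm with a two-finger parallel gripper is mounted at the origin on the work surface. World frame = base frame: x ahead of the robot, y to its left, z up, the work surface at z = 0. Lengths are in m, angles in rad, forces in N, time in s.
With the tool pointing down it reaches from about 0.4 to 0.825 m from the base axis. Payload 7 kg.
Tool frame: the origin (TCP) lies at the very end of the fingers, on their centre line; the grasp point (between the pads) lies 19 mm behind it; z points along the fingers, y is the direction in which the jaws open and shut (so a half turn about z gives the same grasp; the last joint's range is limited). The gripper opens to 88 mm and grips with 3 to 60 N. Pads are 19 mm wide; open, the fingers measure 130 mm over their backs; the gripper's body (78 mm by 193 mm) begins 47 mm behind the grasp point.
Start: joints at [-0.864, 0.359, 0.012, 0, -1.224, -0.288], TCP at [0.274, -0.617, 0.227] pointing down, gripper open.
Joint ranges: [-3.07, 3.07], [-1.43, 2.12], [-1.02, 1.25], [-3.03, 1.67], [-3.05, -0], [-3.03, 3.03]. Speed limits (rad/s): [2.39, 2.39, 3.01, 3.14, 3.14, 3.14].

INTERFACE

Orientations are given as a unit quaternion [w, x, y, z].
In Python, from station import status, viewer, job gives the robot as it stands. The module is installed in compiled form; this text tells all that it offers.
- The arm moves only by the tool carry_out, never from a script. Its argument "increments" is a list that holds one entry, the list of rows, each a list of 7 numbers: the closure, from -1 (fully open) to 1 (shut), so that 0 is half open, then the shift along the tool's x, y, z in units of 30 mm (1.0 is 30 mm), then the turn, a rotation vector about the tool's x, y, z in units of 8 degrees (1.0 is 8 degrees). A call has 1 to 5 rows; each row shifts and turns the commanded pose from where the row before left it, along the tool's axes as they then stand; what a row does not reach is not made up. A row lasts 1/8 s, in which the tool goes at most 62.5 mm and 10.7 degrees, less where a joint would pass 70% of its speed; a pose out of reach is approached as far as the arm can. A call is refused whole if a number of a shift passes 1 or a number of a turn 1, either way. A call with a gripper value outside its range is refused whole. The fingers move at their own pace and stop on an object; "grip_force" is the grip in N (left out, the last holds). Time passes only in rows, so rows that do not move let the fingers close. It gives the time, the measured TCP pose, the force and the opening at its end, in the units of the state.
- status.state(): the state, without advancing time (a new reading comes with each control period).
- viewer.get_image(name): name is "side" or "top"; returns the picture (480x640x3 uint8, blue, green, red); there is no depth.
- viewer.camera_model(name): a dict with "mtx" (3x3 intrinsics, pixels), "R" (3x3) and "t" (3): a world point X has camera coordinates R X + t. Camera axes: x right, y down, z forward; pixel columns grow to the right and rows downward; lengths in m; the calibration is good to about 2 mm. A picture is of the moment at which its call begins. camera_model takes no time and is no camera call.
- job.job_done(): hands the job in, once; it reports no verdict.
The state is a dict: "t": time; "joint_pos": joint angles; "qd": joint speeds; "joint_efforts": joint torques, N m; "eef_pos": TCP position; "tool_rot": TCP orientation; "ft_force": force on the tool from outside, world axes, zero at the start; "moment": the same for the moment, N m; "opening": finger opening in m.
Only numpy, scipy, OpenCV 4.12 (cv2) and the standard library are available. Lean on these libraries where they do the work, as an engineer would, in place of code of your own. Each camera call takes 0.05 s, during which the arm holds its last target. There are 200 camera calls.

TASK

The cam hold-down on the carving board is adjusted too slack to grip the wooden panel. Flip its lever up, wind the knurled nut (never while the pad is pressing on the panel) until the lever, on its way down, first bites about half-way, some 45 degrees above its closed rest, then press the lever all the way home and let go. Do not crush or shift the panel, and leave the pot, mallet, gouge and offcut where they lie.

Things in the scene. Friction and masses are not known exactly. Their poses are not given: they have to be found in the camera images.
- board: plywood carving board 390 x 260 x 18 mm, fixed, with the clamp and two 14 mm high battens (far x end; -y side of the panel). Origin on the bench under the cam pin; x along the clamp from lever to panel, y across, z up. Steel cheeks stand either side of the arm (outside 35 mm apart): at the cam, x -19 to 19 mm, 118 mm above the bench; at the rear pivot, x -103 to -77 mm, 81 mm high
- lever (a joint): cam lever, rad: 0 = closed (level, pointing to the board's -x, on a stop), 1.5 = open (upright, on a stop). Turns about the board's y axis through lever_pin. Friction about 1.2 N at the ball. Stays where left when unloaded; while the pad presses it springs up if let go above dead centre (0.15 rad), and is held shut below it
- lever_pin (a point): centre of the cam pin, the lever's axis, 101 mm above the bench. Cam: at lever angle a the pad stands 14.1 mm x (cos 0.15 - cos(a - 0.15)) / (1 - 0.066 sin(a - 0.15)) above its closed height, so a squeeze turns the lever back with a moment of squeeze x 14.1 mm x sin(a - 0.15)
- lever_ball (a point): centre of the black ball, 26 mm across, at the free end of the lever, 60 mm from the pin; stem 11 mm thick. When closed the ball's centre is 24 mm above the flat top of the clamp arm, which runs below it
- nut (a joint): adjusting nut, rad, grows clockwise seen from above and then lowers the pad, 8 mm a turn (1.27 mm per rad); it starts between 0 and 0.3, can go to 16 and turns back as well. Friction 0.26 N m, it stays where it is left
- nut_grip (a point): on the nut's axis, the height to grip. Knurled steel nut, upright cylinder 34 mm across, 24 mm high, from 16 mm below this point to 8 mm above; a spindle stands out up to 16 mm more. It rides on the clamp arm 125 mm from the cam pin; lever open, it stands 10 mm higher and leans 0.05 rad. The arm's top (22 mm wide) lies 24 mm below this point
- clamp_arm: steel bar 240 x 22 x 14 mm carrying nut, spindle and rubber pad. Origin on its rear pivot, 90 mm behind the cam pin, 70 mm above the bench; x towards the panel. The pad hangs 215 mm from the pivot, under the nut. At the start, lever closed, it clears the panel by 0.4 to 5 mm: how much is not given, it must be felt through the lever
- panel: beech panel 150 x 220 x 25 mm with a rosette, loose on the board against the battens. Origin under its centre, axes as the board's. The pad lands 25 mm in from its near edge. Once it touches, squeeze grows 31 N per mm of pad travel (39 N per rad of nut): a lever that first bites at 40, 45, 50 degrees ends closed at about 62, 84, 109 N
- glue_pot: jar with yellow lid, 68 mm across, 75 mm high, on the bench beyond the lever end; origin under its centre
- mallet: mallet, 270 mm long, lying on the bench beside the board on its -y side, handle along x; origin under its middle
- gouge: carving tool, 200 mm long, lying on the board on the clamp's -y side; origin under its middle
- offcut: softwood offcut 95 x 42 x 20 mm lying on the board on the clamp's +y side; origin under its centre

How it is judged:
By the outcome, as a careful person would: the job done as asked, in the order asked, and still so for the second after the job is handed in, with the robot touching nothing.
It also fails if it takes over 72 s, if anything falls off the work surface, if the arm or the gripper's body presses on something with over 40 N, if the wrist force passes 120 N, or if a joint passes its speed limit or range.

## Working session

There is one attempt and no reset: what is moved stays moved. The work goes in short steps, Python scripts to look and compute and a tool call to move; the robot and the scene stay as the last step left them, time stands still between calls to the robot, and variables do not carry over. Pictures are saved under pics/ and viewed, about 8 in all and at most 12, crops included, and the job is handed in when it is done.

Besides the shell and the picture viewer there is one more tool, called after "Request:" as name(argument=value, ...) on one line, values as JSON. carry_out: Moves the arm, as the interface text tells. Its arguments: {"type":"object","properties":{"increments":{"type":"array","items":{"type":"array","items":{"type":"array","items":{"type":"number"}}}},"grip_force":{"type":"number"}},"required":["increments"]}

```bash
mkdir -p pics; python3 - <<'E'
from station import status, viewer
import cv2, numpy as np
s=status.state(); print({k:np.round(v,3).tolist() for k,v in s.items()})
for n in("side","top"):
    im=viewer.get_image(n); cv2.imwrite(f"pics/{n}0.png",im)
    m=viewer.camera_model(n); print(n,{k:np.round(m[k],4).tolist() for k in m}, "C",np.round(-np.array(m["R"]).T@np.array(m["t"]),3))
E
```

```text
{'t': 0.0, 'joint_pos': [-0.864, 0.359, 0.011, -0.0, -1.224, -0.288], 'qd': [0.0, -0.001, 0.001, -0.002, 0.0, -0.002], 'joint_efforts': [-0.001, -58.272, 29.306, 6.997, 0.007, -0.0], 'eef_pos': [0.274, -0.616, 0.226], 'tool_rot': [-0.0, -0.208, 0.978, 0.001], 'ft_force': [-0.389, -0.178, 0.615], 'moment': [0.014, -0.041, -0.038], 'opening': 0.088}
side {'mtx': [[467.4873, 0.0, 338.4572], [0.0, 467.4873, 237.355], [0.0, 0.0, 1.0]], 'R': [[0.831, -0.5563, 0.0058], [-0.2893, -0.441, -0.8496], [0.4752, 0.7043, -0.5274]], 't': [-0.4857, 0.2243, 0.5084]} C [ 0.227 -0.529  0.462]
top {'mtx': [[446.0614, 0.0, 315.0941], [0.0, 446.0614, 236.6539], [0.0, 0.0, 1.0]], 'R': [[-0.0112, -0.9999, 0.0067], [-0.9812, 0.0097, -0.1926], [0.1925, -0.0087, -0.9812]], 't': [-0.0174, 0.596, 0.6608]} C [ 0.457 -0.017  0.763]
```

View pics/top0.png

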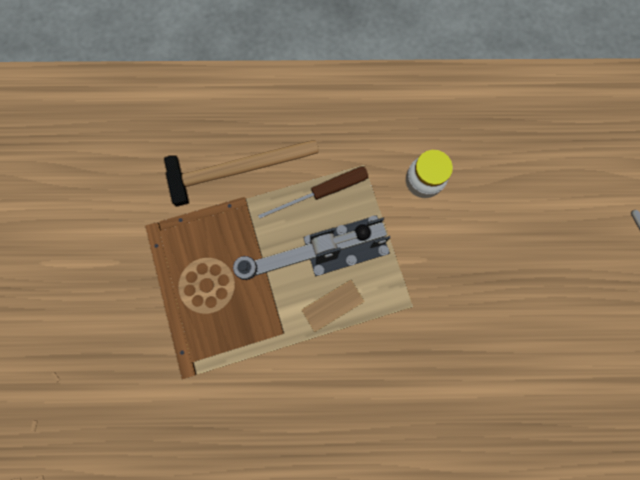

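View pics/side0.png

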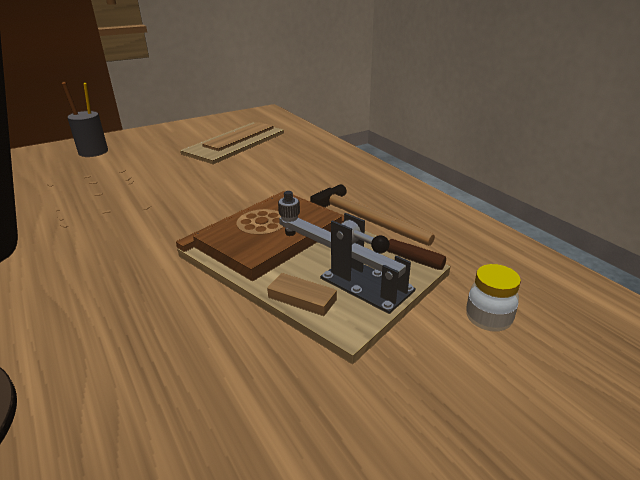

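Top view: the nut is at (245,267), the ball at (363,232), the pot at (433,168), the offcut at (333,305) and the gouge at (315,193). Side view: nut at (289,206), ball at (381,244). The clamp's x axis runs along world +y with a slight tilt. Next I'll refine the nut and ball positions by segmentation.

```bash
cat > h.py <<'E'
import numpy as np, cv2
from station import status, viewer
from scipy.spatial.transform import Rotation as Ro
def cam(n):
    m=viewer.camera_model(n); return [np.array(m[k]) for k in("mtx","R","t")]
def ray(n,uv):
    K,R,t=cam(n); d=R.T@np.linalg.solve(K,[*uv,1]); return -R.T@t, d/np.linalg.norm(d)
def plane(n,uv,z):
    c,d=ray(n,uv); return c+d*(z-c[2])/d[2]
def tri(a,b):
    c1,d1=ray("top",a); c2,d2=ray("side",b)
    s=np.linalg.lstsq(np.c_[d1,-d2],c2-c1,rcond=None)[0]
    p,q=c1+d1*s[0],c2+d2*s[1]; return (p+q)/2,np.linalg.norm(p-q)
def proj(n,X):
    K,R,t=cam(n); p=K@(R@X+t); return p[:2]/p[2]
def rot():
    w,x,y,z=status.state()["tool_rot"]; return Ro.from_quat([x,y,z,w])
E
python3 - <<'E'
from h import *
T=cv2.imread("pics/top0.png");S=cv2.imread("pics/side0.png")
def dark(im,c,r,th):
    u,v=c; g=im[v-r:v+r,u-r:u+r].max(2); m=(g<th).astype(np.uint8)
    n,l,st,ce=cv2.connectedComponentsWithStats(m)
    for i in range(1,n):
        if st[i,4]>20: print(c,st[i].tolist(),(ce[i]+[u-r,v-r]).round(1))
dark(T,(363,232),14,40);dark(S,(381,244),14,40)
f=lambda im,c,r:cv2.resize(im[c[1]-r:c[1]+r,c[0]-r:c[0]+r],(390,290) if 0 else (300,300),interpolation=cv2.INTER_NEAREST)
cv2.imwrite("pics/c1.png",np.vstack([np.hstack([f(T,(245,267),20),f(T,(363,232),20)]),np.hstack([f(S,(289,206),20),f(S,(381,244),20)])]))
# panel near corners on top plane z=.043, top view
E
```

```text
(363, 232) [6, 4, 22, 18, 188] [363.  230.9]
(381, 244) [4, 6, 24, 17, 250] [380.6 244.4]
```

View pics/c1.png

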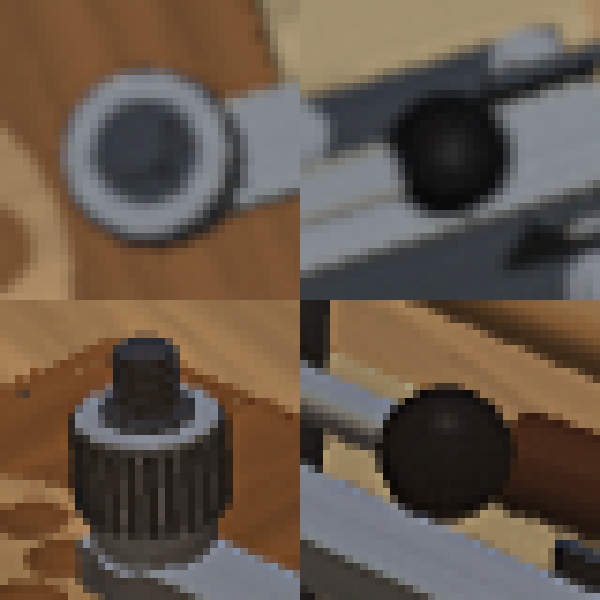

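The crops show the ball at top (363.0,232.3) and side (380.6,244.3). The centre of the nut's top face is at top (244.3,267.4) and side (289,201.8).

```bash
python3 - <<'E'
from h import *
b,eb=tri((363.0,232.3),(380.6,244.3)); n,en=tri((244.3,267.4),(289,201.8))
print(b,eb,n,en, np.linalg.norm((n-b)[:2]))
b2=plane("top",(363,232.3),.101);n2=plane("top",(244.3,267.4),.109);print(b2,n2,np.linalg.norm((n2-b2)[:2]))
d=(n2-b2)[:2]; yaw=np.arctan2(d[1],d[0]); print("yaw",yaw,np.degrees(yaw))
for nm,uv,z in[("pot",(434,167),.075),("panelA",(246,198),.043),("panelB",(283,333),.043)]: print(nm,plane("top",uv,z))
# tool move to ball hover
e=np.array([np.cos(yaw),np.sin(yaw)]);R=rot();s=status.state()
tgt=np.array([*b2[:2],.16]); print("shift tool axes/30mm now",R.inv().apply(tgt-s["eef_pos"])/.03)
print("tool y yaw",np.degrees(np.arctan2(*R.as_matrix()[[1,0],1])))
E
```

```text
[ 0.59296254 -0.09588315  0.10034388] 0.0010960916697550114 [0.54099791 0.08200259 0.10597412] 3.221682471822248e-05 0.18532041992260007
[ 0.59330876 -0.09609841  0.101     ] [0.54059825 0.08155154 0.109     ] 0.185304895529289
yaw 1.859232008362949 106.52614721482875
pot [ 0.70585106 -0.21812623  0.075     ]
panelA [0.66569772 0.09095473 0.043     ]
panelB [0.44425206 0.02852556 0.043     ]
shift tool axes/30mm now [-16.76447524  11.51491776   2.20568094]
tool y yaw 113.98878313207125
```

```bash
cat >> h.py <<'E'
YAW=1.8592; EX=np.array([np.cos(YAW),np.sin(YAW),0]); EY=np.array([-EX[1],EX[0],0]); EZ=np.array([0,0,1.])
BALL=np.array([.5932,-.0960,.101]); PIN=BALL+.06*EX
NUT=PIN+.125*EX
R0=np.c_[-EX,EY,-EZ]   # tool x = -board x, tool y = board y, tool z down
def toolR(tz=0,lean=0): # tz: turn about tool z (rad) from R0; lean: nut axis leans to board -x
    return Ro.from_rotvec(-lean*EY)*Ro.from_matrix(R0)*Ro.from_rotvec([0,0,tz])
def bd(p): # world -> board axes mm, rel pin
    d=np.asarray(p)-PIN; return np.array([d@EX,d@EY,d@EZ])*1e3
def plan(p,Rt,N,zturn=None):
    """rows from the present pose to p,Rt in N equal steps (straight line)"""
    s=status.state(); R=rot(); p0=np.array(s["eef_pos"]); w=(R.inv()*Rt).as_rotvec()
    if zturn is not None and w[2]*zturn<0: w*=(1-2*np.pi/np.linalg.norm(w))
    for i in range(N):
        sh=(R*Ro.from_rotvec(w*i/N)).inv().apply((p-p0)/N)/.03
        print(np.round(np.r_[sh,w/N/np.radians(8)],2).tolist())
def st():
    s=status.state(); R=rot(); rel=(Ro.from_matrix(R0).inv()*R).as_rotvec(degrees=True)
    f=np.array(s["ft_force"])
    print("t",round(s["t"],2),"tcp board",bd(s["eef_pos"]).round(1),"rot",rel.round(1),"F board",np.array([f@EX,f@EY,f@EZ]).round(2),"open",round(s["opening"],4),"q",np.round(s["joint_pos"],2).tolist())
E
python3 -c "
from h import *
st();plan(BALL+[0,0,.08],toolR(),17)"
```

```text
t 0.1 tcp board [-468.1  453.7  124.7] rot [-0.1 -0.1 82.5] F board [ 0.29  0.18 -0.21] open 0.0876 q [-0.86, 0.36, 0.01, -0.0, -1.22, -0.29]
[-0.99, 0.68, 0.09, 0.0, 0.0, -0.61]
[-1.04, 0.59, 0.09, 0.0, 0.0, -0.61]
[-1.09, 0.5, 0.09, 0.0, 0.0, -0.61]
[-1.12, 0.41, 0.09, 0.0, 0.0, -0.61]
[-1.16, 0.31, 0.09, 0.0, 0.0, -0.61]
[-1.18, 0.21, 0.09, 0.0, 0.0, -0.61]
[-1.19, 0.11, 0.09, 0.0, 0.0, -0.61]
[-1.2, 0.01, 0.09, 0.0, 0.0, -0.61]
[-1.19, -0.09, 0.09, 0.0, 0.0, -0.61]
[-1.18, -0.19, 0.09, 0.0, 0.0, -0.61]
[-1.16, -0.29, 0.09, 0.0, 0.0, -0.61]
[-1.13, -0.39, 0.09, 0.0, 0.0, -0.61]
[-1.1, -0.48, 0.09, 0.0, 0.0, -0.61]
[-1.05, -0.57, 0.09, 0.0, 0.0, -0.61]
[-1.0, -0.66, 0.09, 0.0, 0.0, -0.61]
[-0.94, -0.74, 0.09, 0.0, 0.0, -0.61]
[-0.87, -0.82, 0.09, 0.0, 0.0, -0.61]
```

Request:
carry_out(increments=[[[-0.2,-0.95,0.65,0,0,0,-0.6],[-0.2,-1,0.6,0,0,0,-0.6],[-0.2,-1,0.5,0,0,0,-0.6],[-0.2,-1,0.4,0,0,0,-0.6],[-0.2,-1,0.3,0,0,0,-0.6]]])

```text
t: 0.72
eef_pos: [0.3589, -0.4717, 0.2262]
tool_rot: [-0.0, -0.408, 0.913, 0.0]
ft_force: [0.8, -0.6, 0.1]
opening: 0.0532
```

Request:
carry_out(increments=[[[0,-1,0.2,0,0,0,-0.6],[0,-1,0.1,0,0,0,-0.6],[0,-1,0,0,0,0,-0.6],[0,-1,-0.1,0,0,0,-0.6],[0,-1,-0.2,0,0,0,-0.6]]])

```text
t: 1.35
eef_pos: [0.44, -0.3439, 0.2263]
tool_rot: [-0.0, -0.589, 0.808, 0.0]
ft_force: [0.6, 0.6, -0.3]
opening: 0.0436
```

```bash
python3 -c "
from h import *
st();plan(BALL+[0,0,.05],toolR(),9)"
```

```text
t 1.35 tcp board [-254.1  217.4  125.3] rot [-0.  -0.  34.4] F board [ 0.41 -0.7  -0.28] open 0.0436 q [-0.31, 0.17, -0.25, -0.0, -1.15, 0.0]
[-1.05, -0.26, 0.28, 0.0, 0.0, -0.48]
[-1.03, -0.33, 0.28, 0.0, 0.0, -0.48]
[-1.0, -0.4, 0.28, 0.0, 0.0, -0.48]
[-0.98, -0.46, 0.28, 0.0, 0.0, -0.48]
[-0.94, -0.53, 0.28, 0.0, 0.0, -0.48]
[-0.91, -0.59, 0.28, 0.0, 0.0, -0.48]
[-0.86, -0.65, 0.28, 0.0, 0.0, -0.48]
[-0.82, -0.7, 0.28, 0.0, 0.0, -0.48]
[-0.77, -0.76, 0.28, 0.0, 0.0, -0.48]
```

Request:
carry_out(increments=[[[0,-1,-0.26,0,0,0,-0.48],[0,-1,-0.33,0,0,0,-0.48],[0,-1,-0.4,0.1,0,0,-0.48],[0,-0.98,-0.46,0.2,0,0,-0.48],[0,-0.94,-0.53,0.3,0,0,-0.48]]])

```text
t: 1.98
eef_pos: [0.5253, -0.2087, 0.2083]
tool_rot: [-0.0, 0.715, -0.699, -0.0]
ft_force: [0.2, -0.0, 0.1]
opening: 0.0435
```

Request:
carry_out(increments=[[[0,-0.91,-0.59,0.4,0,0,-0.48],[0,-0.86,-0.65,0.5,0,0,-0.48],[0,-0.82,-0.7,0.5,0,0,-0.48],[0,-0.77,-0.76,0.5,0,0,-0.48],[0,0,0,0,0,0,0]]])

```text
t: 2.6
eef_pos: [0.5931, -0.0979, 0.1496]
tool_rot: [0.001, 0.802, -0.597, -0.001]
ft_force: [-0.4, 0.3, 0.5]
opening: 0.0439
```

```bash
python3 -c "
from h import *
st();plan(BALL+[0,0,-.015],toolR(),3)
cv2.imwrite('pics/t1.png',viewer.get_image('top')[150:350,220:460])
s=viewer.get_image('side')[120:330,240:480];cv2.imwrite('pics/s1.png',cv2.resize(s,None,fx=2,fy=2))"
```

```text
t 2.6 tcp board [-61.8   0.6  48.6] rot [-0.2 -0.  -0.2] F board [0.37 0.26 0.53] open 0.0439 q [0.16, 0.3, -0.26, -0.0, -1.02, 0.13]
[-0.02, -0.01, 0.71, 0.01, 0.0, 0.01]
[-0.02, -0.01, 0.71, 0.01, 0.0, 0.01]
[-0.02, -0.01, 0.71, 0.01, 0.0, 0.01]
```

View pics/s1.png

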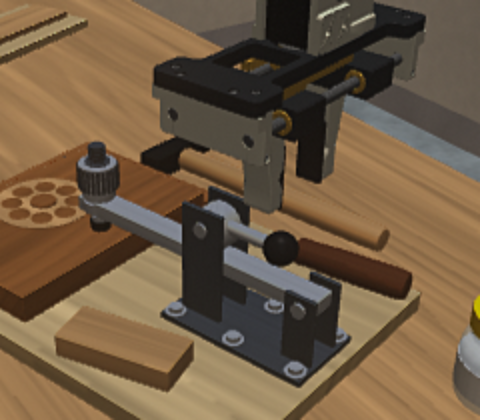

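The side view shows the jaws straddling the ball from above, aligned across the clamp. Next I go down and grip it lightly.

Request:
carry_out(increments=[[[0,-0.05,-0.02,0.8,0.02,0,0.02],[0,0,0,0.8,0,0,0],[0,0,0,0.6,0,0,0],[0.6,0,0,0,0,0,0],[0.6,0,0,0,0,0,0]]], grip_force=12)

```text
t: 3.32
eef_pos: [0.594, -0.0984, 0.0867]
tool_rot: [-0.001, 0.801, -0.599, 0.001]
ft_force: [0.8, 0.3, 0.4]
opening: 0.0292
```

```bash
python3 -c "
from h import *
st()"
```

```text
t 3.33 tcp board [-62.5  -0.  -14.3] rot [0.2 0.  0.2] F board [ 0.04 -0.83  0.38] open 0.0292 q [0.16, 0.36, -0.33, -0.0, -0.87, 0.13]
```

Request:
carry_out(increments=[[[1,0,0,0,0,0,0],[1,-0.02,0,-0.3,0,0,0],[1,-0.07,0,-0.29,0,0,0],[1,-0.11,0,-0.28,0,0,0],[1,-0.15,0,-0.26,0,0,0]]])

```text
t: 3.95
eef_pos: [0.5916, -0.0874, 0.1208]
tool_rot: [-0.002, 0.801, -0.599, 0.002]
ft_force: [5.0, 1.5, -2.8]
opening: 0.0249
```

Request:
carry_out(increments=[[[1,-0.19,0,-0.23,0,0,0],[1,-0.22,0,-0.2,0,0,0],[1,-0.25,0,-0.17,0,0,0],[1,-0.27,0,-0.13,0,0,0],[1,-0.29,0,-0.09,0,0,0]]])

```text
t: 4.58
eef_pos: [0.5812, -0.0524, 0.1457]
tool_rot: [-0.002, 0.801, -0.599, 0.002]
ft_force: [5.6, -1.5, -2.0]
opening: 0.0248
```

Request:
carry_out(increments=[[[1,-0.3,0,-0.04,0,0,0],[1,0,0,0,0,0,0],[1,0,0,0,0,0,0]]])

```text
t: 4.95
eef_pos: [0.5786, -0.0437, 0.1469]
tool_rot: [-0.002, 0.801, -0.599, 0.002]
ft_force: [1.7, 0.6, 7.6]
opening: 0.025
```

```bash
python3 -c "
from h import *
st()"
```

```text
t 4.95 tcp board [-5.7 -0.9 45.9] rot [0.3 0.  0.1] F board [ 0.05 -1.81  7.56] open 0.025 q [0.26, 0.27, -0.32, 0.0, -0.98, 0.03]
```

Request:
carry_out(increments=[[[-0.2,0,0,0,0,0,0],[-0.3,0,0,0,0,0,0],[-0.4,0,0,-0.6,0,0,0],[-0.4,-0.5,0,-0.7,0,0,0]]])

```text
t: 5.45
eef_pos: [0.5718, -0.0303, 0.1834]
tool_rot: [0.0, 0.8, -0.6, -0.001]
ft_force: [-0.5, -0.2, -0.0]
opening: 0.0585
```

```bash
cat >> h.py <<'E'
def nutp(up): # TCP for gripping the nut, lever open, 'up' m above along its axis
    return PIN+EX*(.1242-.05*up)+EZ*(-.009+up)
E
python3 -c "
from h import *
st();plan(nutp(.05),toolR(-2.5,.05),18,-1)
s=viewer.get_image('side')[120:330,240:480];cv2.imwrite('pics/s2.png',cv2.resize(s,None,fx=2,fy=2))"
```

```text
t 5.45 tcp board [ 9.1  1.8 82.4] rot [-0.1 -0.   0.2] F board [-0.09  0.52 -0.  ] open 0.0585 q [0.29, 0.22, -0.28, -0.0, -1.07, -0.0]
[-0.21, -0.0, 0.08, 0.02, -0.01, -1.0]
[-0.21, -0.03, 0.08, 0.02, -0.01, -1.0]
[-0.2, -0.06, 0.08, 0.02, -0.01, -1.0]
[-0.19, -0.09, 0.08, 0.02, -0.01, -1.0]
[-0.18, -0.11, 0.08, 0.02, -0.01, -1.0]
[-0.16, -0.13, 0.08, 0.02, -0.01, -1.0]
[-0.14, -0.15, 0.08, 0.02, -0.01, -1.0]
[-0.12, -0.17, 0.08, 0.02, -0.01, -1.0]
[-0.09, -0.19, 0.08, 0.02, -0.01, -1.0]
[-0.06, -0.2, 0.08, 0.02, -0.01, -1.0]
[-0.04, -0.2, 0.08, 0.02, -0.01, -1.0]
[-0.01, -0.21, 0.08, 0.02, -0.01, -1.0]
[0.02, -0.2, 0.08, 0.02, -0.01, -1.0]
[0.05, -0.2, 0.08, 0.02, -0.01, -1.0]
[0.08, -0.19, 0.09, 0.02, -0.01, -1.0]
[0.1, -0.18, 0.09, 0.02, -0.01, -1.0]
[0.13, -0.16, 0.09, 0.02, -0.01, -1.0]
[0.15, -0.14, 0.09, 0.02, -0.01, -1.0]
```

View pics/s2.png

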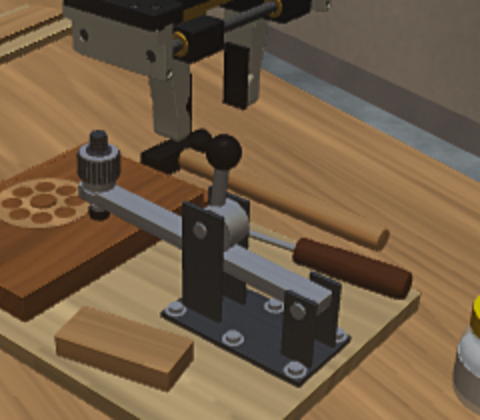

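The side view shows the lever upright at (222,165) and released, with the jaws clear above it. Next I move to the nut, turning the wrist back for a long wind.

Request:
carry_out(increments=[[[-0.4,-0.21,0,0.08,0.02,-0.01,-1],[-0.4,-0.21,-0.03,0.08,0.02,-0.01,-1],[-0.4,-0.2,-0.06,0.08,0.02,-0.01,-1],[-0.4,-0.19,-0.09,0.08,0.02,-0.01,-1],[-0.4,-0.18,-0.11,0.08,0.02,-0.01,-1]]])

```text
t: 6.12
eef_pos: [0.5634, 0.0007, 0.1715]
tool_rot: [-0.008, 0.958, -0.287, 0.001]
ft_force: [0.2, -0.0, -0.4]
opening: 0.0612
```

Request:
carry_out(increments=[[[-0.4,-0.16,-0.13,0.08,0.02,-0.01,-1],[-0.4,-0.14,-0.15,0.08,0.02,-0.01,-1],[-0.4,-0.12,-0.17,0.08,0.02,-0.01,-1],[-0.4,-0.09,-0.19,0.08,0.02,-0.01,-1],[-0.4,-0.06,-0.2,0.08,0.02,-0.01,-1]]])

```text
t: 6.75
eef_pos: [0.5546, 0.0307, 0.1601]
tool_rot: [-0.014, 0.998, 0.058, 0.003]
ft_force: [-0.5, -0.7, 0.4]
opening: 0.0612
```

Request:
carry_out(increments=[[[-0.4,-0.04,-0.2,0.08,0.02,-0.01,-1],[-0.4,-0.01,-0.21,0.08,0.02,-0.01,-1],[-0.4,0.02,-0.2,0.08,0.02,-0.01,-1],[-0.4,0.05,-0.2,0.08,0.02,-0.01,-1],[-0.4,0.08,-0.19,0.09,0.02,-0.01,-1]]])

```text
t: 7.38
eef_pos: [0.5458, 0.0605, 0.1488]
tool_rot: [-0.019, 0.918, 0.396, 0.004]
ft_force: [0.3, -0.3, 0.9]
opening: 0.0614
```

Request:
carry_out(increments=[[[-0.4,0.1,-0.18,0.09,0.02,-0.01,-1],[-0.4,0.13,-0.16,0.09,0.02,-0.01,-1],[-0.4,0.15,-0.14,0.09,0.02,-0.01,-1],[-0.4,0,0,0,0,0,0]]])

```text
t: 7.88
eef_pos: [0.5407, 0.0787, 0.1415]
tool_rot: [-0.021, 0.817, 0.576, 0.004]
ft_force: [-1.0, 0.1, 0.4]
opening: 0.0616
```

```bash
python3 -c "
from h import *
st();plan(nutp(0),toolR(-2.5,.05),3,1)
I=viewer.get_image('top')[190:310,180:330];s=viewer.get_image('side')[120:270,220:400]
cv2.imwrite('pics/n1.png',np.hstack([cv2.resize(I,(480,384)),cv2.resize(s,(460,384))]) if 0 else np.hstack([cv2.resize(I,(400,320)),cv2.resize(s,(384,320))]))"
```

```text
t 7.88 tcp board [122.4   0.6  40.5] rot [   2.9   -1.4 -143.8] F board [0.35 0.9  0.41] open 0.0616 q [0.47, 0.23, -0.36, -0.05, -0.98, 2.36]
[0.0, 0.01, 0.55, 0.0, 0.02, 0.03]
[0.0, 0.01, 0.55, 0.0, 0.02, 0.03]
[-0.0, 0.01, 0.55, 0.0, 0.02, 0.03]
```

View pics/n1.png

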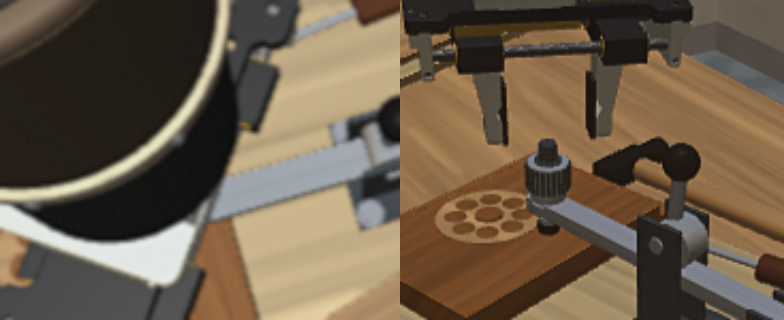

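The jaws are centred over the nut and the lever is clear. Next: go down, grip, wind.

Request:
carry_out(increments=[[[-0.4,0,0.02,0.6,0,0,0],[-0.4,0,0.01,0.6,0,0,0],[-0.4,0,0,0.38,0,0,0],[-0.4,0,0,0,0,0,0],[0.3,0,0,0,0,0,0]]], grip_force=40)

```text
t: 8.6
eef_pos: [0.5422, 0.0804, 0.0954]
tool_rot: [-0.02, 0.817, 0.576, 0.005]
ft_force: [0.5, -0.4, 0.2]
opening: 0.0559
```

Request:
carry_out(increments=[[[1,0,0,0,0,0,0],[1,0,0,0,0,0,0],[1,0,0,0,0,0,0.5],[1,0,0,0,0,0,0.5]]])

```text
t: 9.1
eef_pos: [0.5402, 0.0808, 0.0947]
tool_rot: [-0.022, 0.856, 0.517, 0.003]
ft_force: [-7.1, 4.1, 3.1]
opening: 0.0332
```

```bash
python3 -c "
from h import *
st();print(status.state()['moment'])"
```

```text
t 9.1 tcp board [124.5   0.6  -6.3] rot [   2.8   -1.6 -135.8] F board [5.92 5.6  3.12] open 0.0332 q [0.47, 0.28, -0.41, -0.06, -0.88, 2.22]
[1.5937888  2.52771289 0.35074062]
```

Request:
carry_out(increments=[[[1,0,0,0,0,0,1],[1,0,0,0,0,0,1],[1,0,0,0,0,0,1],[1,0,0,0,0,0,1],[1,0,0,0,0,0,1]]])

```text
t: 9.72
eef_pos: [0.5391, 0.082, 0.0944]
tool_rot: [-0.022, 0.981, 0.192, -0.006]
ft_force: [-11.8, 13.4, 4.0]
opening: 0.0333
```

Request:
carry_out(increments=[[[1,0,0,0,0,0,1],[1,0,0,0,0,0,1],[1,0,0,0,0,0,1],[1,0,0,0,0,0,1],[1,0,0,0,0,0,1]]])

```text
t: 10.35
eef_pos: [0.5391, 0.0835, 0.0944]
tool_rot: [-0.02, 0.988, -0.155, -0.013]
ft_force: [-13.9, 21.0, 4.2]
opening: 0.0335
```

```bash
python3 -c "
from h import *
st();print(status.state()['moment'])
s=viewer.get_image('side')[120:270,220:400];cv2.imwrite('pics/n2.png',cv2.resize(s,None,fx=3,fy=3))"
```

```text
t 10.35 tcp board [127.5   0.8  -6.6] rot [  1.   -2.6 -55.6] F board [24.06  7.38  4.25] open 0.0335 q [0.48, 0.28, -0.41, -0.06, -0.88, 0.82]
[7.407747   5.08326166 0.41547082]
```

Request:
carry_out(increments=[[[0,0,0,0,0,0,0],[0,0,0,0,0,0,0]]])

```text
t: 10.65
eef_pos: [0.542, 0.0804, 0.0952]
tool_rot: [-0.018, 0.988, -0.152, -0.01]
ft_force: [0.6, -0.7, -0.9]
opening: 0.0429
```

```bash
python3 -c "
from h import *
st();print(status.state()['moment']);plan(PIN+EX*.1262-.001*EY-.0075*EZ,toolR(np.radians(-55.6),.05),1)"
```

```text
t 10.65 tcp board [123.7  -1.1  -5.8] rot [  1.   -2.3 -55.9] F board [-0.79 -0.35 -0.87] open 0.0429 q [0.47, 0.28, -0.41, -0.05, -0.87, 0.83]
[-0.20410149  0.08150355  0.02073027]
[-0.05, -0.06, 0.06, 0.06, -0.02, 0.04]
```

View pics/n2.png

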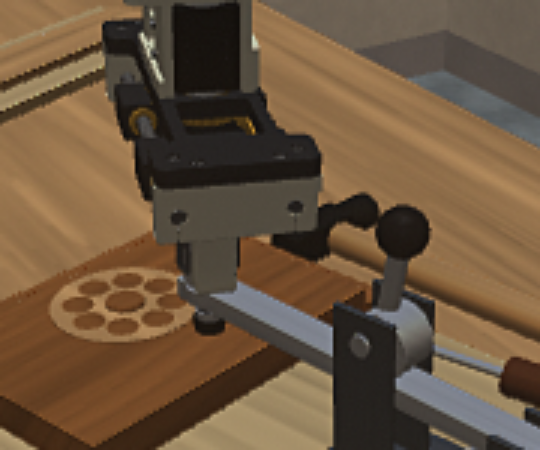

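Request:
carry_out(increments=[[[0,-0.05,-0.06,0.03,0.06,-0.02,0],[0,0,0,0,0,0,0],[1,0,0,0,0,0,0],[1,0,0,0,0,0,0.5],[1,0,0,0,0,0,1]]])

```text
t: 11.28
eef_pos: [0.5411, 0.0832, 0.0941]
tool_rot: [-0.022, 0.966, -0.257, -0.014]
ft_force: [-0.6, 4.2, -1.0]
opening: 0.0335
```

Request:
carry_out(increments=[[[1,0,0,0,0,0,1],[1,0,0,0,0,0,1],[1,0,0,0,0,0,1],[1,0,0,0,0,0,1],[1,0,0,0,0,0,1]]])

```text
t: 11.9
eef_pos: [0.5411, 0.0833, 0.0941]
tool_rot: [-0.016, 0.82, -0.572, -0.02]
ft_force: [-1.2, 3.0, -0.0]
opening: 0.0331
```

```bash
python3 -c "
from h import *
st();print(status.state()['moment'])"
```

```text
t 11.9 tcp board [126.7  -1.1  -6.9] rot [ 0.1 -2.9 -3.7] F board [ 3.18  0.31 -0.  ] open 0.0331 q [0.47, 0.28, -0.41, -0.07, -0.87, -0.08]
[1.26960755 0.26155711 0.21049723]
```

Request:
carry_out(increments=[[[1,0,0,0,0,0,1],[1,0,0,0,0,0,1],[1,0,0,0,0,0,1],[1,0,0,0,0,0,1],[1,0,0,0,0,0,1]]])

```text
t: 12.52
eef_pos: [0.5413, 0.0833, 0.0942]
tool_rot: [0.008, -0.575, 0.818, 0.024]
ft_force: [-1.2, 2.9, -0.7]
opening: 0.0334
```

Request:
carry_out(increments=[[[1,0,0,0,0,0,1],[1,0,0,0,0,0,1],[1,0,0,0,0,0,1],[1,0,0,0,0,0,1],[1,0,0,0,0,0,1]]])

```text
t: 13.15
eef_pos: [0.5413, 0.0832, 0.0942]
tool_rot: [-0.001, -0.26, 0.965, 0.026]
ft_force: [-0.2, 3.5, 0.2]
opening: 0.0333
```

Request:
carry_out(increments=[[[1,0,0,0,0,0,1],[1,0,0,0,0,0,0],[-0.4,0,0,0,0,0,0],[-0.4,0,0,0,0,0,0],[-0.4,0,0,-0.5,0,0,0]]])

```text
t: 13.78
eef_pos: [0.5402, 0.0811, 0.1086]
tool_rot: [-0.004, -0.195, 0.981, 0.025]
ft_force: [-0.2, -0.8, -0.3]
opening: 0.0574
```

```bash
python3 -c "
from h import *
st();plan(PIN+EX*.070+.095*EZ,toolR(np.radians(60)),6)"
```

```text
t 13.78 tcp board [124.9   0.5   7.6] rot [-2.3 -2.2 84.1] F board [-0.75  0.4  -0.27] open 0.0574 q [0.47, 0.26, -0.39, -0.06, -0.91, -1.61]
[0.03, -0.28, -0.5, 0.06, 0.01, -0.5]
[0.05, -0.28, -0.5, 0.06, 0.01, -0.5]
[0.07, -0.28, -0.5, 0.06, 0.01, -0.5]
[0.09, -0.28, -0.49, 0.06, 0.01, -0.5]
[0.11, -0.28, -0.49, 0.06, 0.01, -0.5]
[0.13, -0.27, -0.49, 0.06, 0.01, -0.5]
```

Request:
carry_out(increments=[[[-0.4,0,0,-0.7,0.1,0.04,0],[-0.4,0,0,-1,0.1,0.03,-0.5]]])

```text
t: 14.02
eef_pos: [0.5417, 0.0792, 0.1612]
tool_rot: [-0.005, -0.229, 0.973, 0.01]
ft_force: [0.7, 0.0, -0.4]
opening: 0.0613
```

```bash
python3 -c "
from h import *
st();plan(PIN+EX*.040+.043*EZ,toolR(0),10)"
```

```text
t 14.03 tcp board [122.7  -0.4  60.2] rot [-1.2 -0.7 80. ] F board [-0.18 -0.66 -0.38] open 0.0613 q [0.49, 0.21, -0.34, -0.03, -1.02, -1.58]
[0.05, -0.27, 0.05, 0.02, 0.01, -1.0]
[0.09, -0.26, 0.05, 0.02, 0.01, -1.0]
[0.12, -0.25, 0.05, 0.02, 0.01, -1.0]
[0.16, -0.23, 0.05, 0.02, 0.01, -1.0]
[0.19, -0.2, 0.05, 0.02, 0.01, -1.0]
[0.21, -0.18, 0.05, 0.02, 0.01, -1.0]
[0.23, -0.15, 0.06, 0.02, 0.01, -1.0]
[0.25, -0.11, 0.06, 0.02, 0.01, -1.0]
[0.27, -0.07, 0.06, 0.02, 0.01, -1.0]
[0.27, -0.04, 0.06, 0.02, 0.01, -1.0]
```

Request:
carry_out(increments=[[[-0.4,0.05,-0.27,0.05,0,0,-1],[-0.4,0.09,-0.26,0.05,0,0,-1],[-0.4,0.12,-0.25,0.05,0,0,-1],[-0.4,0.16,-0.23,0.05,0,0,-1],[-0.4,0.19,-0.2,0.05,0,0,-1]]])

```text
t: 14.65
eef_pos: [0.5533, 0.0395, 0.1527]
tool_rot: [-0.0, -0.55, 0.835, 0.011]
ft_force: [-0.5, 0.5, 0.2]
opening: 0.0617
```

Request:
carry_out(increments=[[[-0.3,0.21,-0.18,0.05,0,0,-1],[-0.3,0.23,-0.15,0.06,0,0,-1],[-0.3,0.25,-0.11,0.06,0,0,-1],[-0.2,0.27,-0.07,0.06,0,0,-1],[-0.2,0.27,-0.04,0.06,0,0,-0.8]]])

```text
t: 15.28
eef_pos: [0.5649, 0.0001, 0.1432]
tool_rot: [-0.004, 0.794, -0.608, -0.011]
ft_force: [0.1, 0.3, 0.6]
opening: 0.0527
```

Request:
carry_out(increments=[[[-0.2,0,0,0,0,0,0]]])

```text
t: 15.4
eef_pos: [0.5648, 0.0, 0.1428]
tool_rot: [-0.003, 0.792, -0.61, -0.011]
ft_force: [0.2, -0.0, 0.6]
opening: 0.0523
```

```bash
python3 -c "
from h import *
st();plan(PIN-EX*.0042-.0005*EY+.042*EZ,toolR(0),2)"
```

```text
t 15.4 tcp board [40.2 -0.1 41.8] rot [-0.4 -1.2  1.8] F board [-0.09 -0.18  0.64] open 0.0523 q [0.33, 0.26, -0.33, -0.03, -0.99, -0.06]
[0.74, -0.03, -0.02, 0.03, 0.08, -0.11]
[0.74, -0.02, -0.01, 0.03, 0.08, -0.11]
```

Request:
carry_out(increments=[[[-0.2,0.74,-0.03,-0.02,0.03,0.08,-0.1],[-0.2,0.74,-0.02,-0.01,0.03,0.08,-0.1],[0,0,0,0,0,0,0],[1,0,0,0,0,0,0],[1,0,0,0,0,0,0]]], grip_force=20)

```text
t: 16.02
eef_pos: [0.5777, -0.0413, 0.1424]
tool_rot: [-0.0, 0.801, -0.599, 0.0]
ft_force: [-0.6, 0.5, -0.7]
opening: 0.0293
```

Request:
carry_out(increments=[[[1,0,0,0,0,0,0],[1,0,0,0,0,0,0]]])

```text
t: 16.27
eef_pos: [0.578, -0.0415, 0.1424]
tool_rot: [-0.0, 0.801, -0.599, 0.001]
ft_force: [0.7, 0.7, 1.1]
opening: 0.0244
```

Request:
carry_out(increments=[[[1,0.3,0,0.04,0,0,0],[1,0.29,0,0.09,0,0,0],[1,0,0,0,0,0,0]]])

```text
t: 16.65
eef_pos: [0.5831, -0.0588, 0.1371]
tool_rot: [-0.0, 0.801, -0.599, 0.0]
ft_force: [3.5, 5.0, -7.9]
opening: 0.0245
```

Request:
carry_out(increments=[[[1,0.14,0,0.06,0,0,0],[1,0,0,0,0,0,0]]])

```text
t: 16.9
eef_pos: [0.5841, -0.0623, 0.1352]
tool_rot: [-0.0, 0.801, -0.599, -0.0]
ft_force: [3.1, 5.2, -8.5]
opening: 0.0247
```

Request:
carry_out(increments=[[[1,0.13,0,0.07,0,0,0],[1,0,0,0,0,0,0]]])

```text
t: 17.15
eef_pos: [0.5851, -0.0659, 0.1331]
tool_rot: [-0.0, 0.801, -0.599, -0.0]
ft_force: [3.1, 5.7, -7.8]
opening: 0.0246
```

```bash
cat >> h.py <<'E'
def feel(rows,o=np.zeros(2)):
    """rows of eef_pos+ft_force -> angle about pin from TCP+19mm, radius, tangential (lever-closing resisted >0), radial force"""
    for r in rows:
        b=bd(r[:3]); x,z=b[0]+o[0],b[2]+19+o[1]; a=np.arctan2(z,-x)
        f=np.array(r[3:]); fx,fz=f@EX,f[2]
        print("a",round(a,3),round(np.degrees(a),1),"r",round(np.hypot(x,z),1),"Ft",round(fx*np.sin(a)+fz*np.cos(a),2),"Fr",round(-fx*np.cos(a)+fz*np.sin(a),2),"Fy",round(f@EY,1))
E
python3 -c "
from h import *
st()"
```

```text
t 17.15 tcp board [-28.8  -0.8  32.1] rot [ 0.  -0.   0.1] F board [ 4.54 -4.6  -7.84] open 0.0246 q [0.22, 0.3, -0.31, -0.0, -0.97, 0.07]
```

Request:
carry_out(increments=[[[1,0.1,0,0.11,0,0,0],[1,0,0,0,0,0,0]]])

```text
t: 17.4
eef_pos: [0.5862, -0.0694, 0.1305]
tool_rot: [-0.0, 0.801, -0.599, 0.0]
ft_force: [3.7, 5.4, -4.6]
opening: 0.0243
```

Request:
carry_out(increments=[[[1,0.12,0,0.09,0,0,0],[1,0,0,0,0,0,0]]])

```text
t: 17.65
eef_pos: [0.5871, -0.0726, 0.1279]
tool_rot: [-0.0, 0.801, -0.599, 0.0]
ft_force: [2.8, 5.3, -6.2]
opening: 0.0246
```

Request:
carry_out(increments=[[[1,0.11,0,0.1,0,0,0],[1,0,0,0,0,0,0]]])

```text
t: 17.9
eef_pos: [0.5881, -0.0757, 0.125]
tool_rot: [-0.0, 0.801, -0.599, 0.0]
ft_force: [2.0, 5.8, -6.5]
opening: 0.0244
```

```bash
python3 -c "
from h import *
st()"
```

```text
t 17.9 tcp board [-39.1  -0.8  24. ] rot [ 0.1 -0.   0.1] F board [ 5.  -3.6 -6.5] open 0.0244 q [0.2, 0.31, -0.31, -0.0, -0.95, 0.09]
```

```bash
cat > log.py <<'E'
from h import *
import re,sys
L=[[.5780,-.0415,.1424,.7,.7,1.1],[.5831,-.0588,.1371,3.5,5.0,-7.9],[.5841,-.0623,.1352,3.1,5.2,-8.5],[.5851,-.0659,.1331,3.1,5.7,-7.8],[.5862,-.0694,.1305,3.7,5.4,-4.6],[.5871,-.0726,.1279,2.8,5.3,-6.2],[.5881,-.0757,.125,2.0,5.8,-6.5]]
if __name__=="__main__":
    feel(L)
    P=np.array([bd(r[:3]) for r in L]); x,z=P[:,0],P[:,2]+19
    from scipy.optimize import least_squares
    s=least_squares(lambda c:np.hypot(x+c[0],z+c[1])-60,[0,0]).x; print("offset",s); feel(L,s)
E
python3 log.py
```

```text
a 1.514 86.8 r 60.5 Ft 0.53 Fr 1.07 Fy -0.9
a 1.199 68.7 r 59.1 Ft 0.67 Fr -8.74 Fy -4.8
a 1.13 64.7 r 58.8 Ft 0.08 Fr -9.44 Fy -4.5
a 1.057 60.6 r 58.7 Ft 0.16 Fr -9.05 Fy -4.6
a 0.98 56.2 r 58.4 Ft 0.87 Fr -6.12 Fy -5.1
a 0.908 52.0 r 58.2 Ft -0.44 Fr -7.52 Fy -4.2
a 0.833 47.7 r 58.1 Ft -0.68 Fr -8.17 Fy -3.6
offset [-3.6747464  -0.70212775]
a 1.452 83.2 r 60.1 Ft 0.6 Fr 1.04 Fy -0.9
a 1.138 65.2 r 59.9 Ft 0.13 Fr -8.76 Fy -4.8
a 1.069 61.3 r 59.9 Ft -0.49 Fr -9.43 Fy -4.5
a 0.998 57.2 r 60.0 Ft -0.38 Fr -9.04 Fy -4.6
a 0.923 52.9 r 59.9 Ft 0.51 Fr -6.16 Fy -5.1
a 0.852 48.8 r 60.0 Ft -0.85 Fr -7.49 Fy -4.2
a 0.78 44.7 r 60.1 Ft -1.11 Fr -8.12 Fy -3.6
```

Request:
carry_out(increments=[[[1,0.06,-0.02,0.15,0,0,0],[1,0,0,0,0,0,0]]])

```text
t: 18.15
eef_pos: [0.5889, -0.0786, 0.1212]
tool_rot: [0.0, 0.801, -0.599, 0.001]
ft_force: [-0.6, -3.1, 1.3]
opening: 0.0245
```

Request:
carry_out(increments=[[[1,0.09,0,0.12,0,0,0],[1,0,0,0,0,0,0]]])

```text
t: 18.4
eef_pos: [0.5897, -0.0811, 0.1175]
tool_rot: [0.0, 0.801, -0.599, 0.001]
ft_force: [-0.2, -3.6, 4.3]
opening: 0.0243
```

Request:
carry_out(increments=[[[1,0.08,0,0.13,0,0,0],[1,0,0,0,0,0,0]]])

```text
t: 18.65
eef_pos: [0.5904, -0.0832, 0.1136]
tool_rot: [0.0, 0.801, -0.599, 0.001]
ft_force: [-1.0, -3.7, 3.8]
opening: 0.0243
```

Request:
carry_out(increments=[[[1,0.07,0,0.13,0,0,0],[1,0,0,0,0,0,0]]])

```text
t: 18.9
eef_pos: [0.5909, -0.0851, 0.1096]
tool_rot: [0.0, 0.801, -0.599, 0.001]
ft_force: [-1.9, -3.8, 5.1]
opening: 0.024
```

```bash
sed -i '3a L+=[[.5889,-.0786,.1212,-.6,-3.1,1.3],[.5897,-.0811,.1175,-.2,-3.6,4.3],[.5904,-.0832,.1136,-1.,-3.7,3.8],[.5909,-.0851,.1096,-1.9,-3.8,5.1]]' log.py
python3 log.py
```

```text
a 1.514 86.8 r 60.5 Ft 0.53 Fr 1.07 Fy -0.9
a 1.199 68.7 r 59.1 Ft 0.67 Fr -8.74 Fy -4.8
a 1.13 64.7 r 58.8 Ft 0.08 Fr -9.44 Fy -4.5
a 1.057 60.6 r 58.7 Ft 0.16 Fr -9.05 Fy -4.6
a 0.98 56.2 r 58.4 Ft 0.87 Fr -6.12 Fy -5.1
a 0.908 52.0 r 58.2 Ft -0.44 Fr -7.52 Fy -4.2
a 0.833 47.7 r 58.1 Ft -0.68 Fr -8.17 Fy -3.6
a 0.75 43.0 r 57.5 Ft -0.96 Fr 2.94 Fy 1.5
a 0.671 38.4 r 57.1 Ft 1.26 Fr 5.33 Fy 1.2
a 0.593 34.0 r 56.6 Ft 1.33 Fr 4.83 Fy 2.0
a 0.514 29.4 r 56.1 Ft 2.92 Fr 5.21 Fy 2.9
offset [-4.49099999 -1.13796246]
a 1.438 82.4 r 59.8 Ft 0.61 Fr 1.03 Fy -0.9
a 1.122 64.3 r 59.9 Ft -0.0 Fr -8.77 Fy -4.8
a 1.054 60.4 r 59.9 Ft -0.63 Fr -9.42 Fy -4.5
a 0.982 56.3 r 60.1 Ft -0.52 Fr -9.03 Fy -4.6
a 0.908 52.0 r 60.1 Ft 0.42 Fr -6.16 Fy -5.1
a 0.838 48.0 r 60.2 Ft -0.97 Fr -7.47 Fy -4.2
a 0.765 43.8 r 60.4 Ft -1.23 Fr -8.1 Fy -3.6
a 0.685 39.2 r 60.2 Ft -0.77 Fr 2.99 Fy 1.5
a 0.61 34.9 r 60.0 Ft 1.58 Fr 5.24 Fy 1.2
a 0.535 30.6 r 59.8 Ft 1.61 Fr 4.74 Fy 2.0
a 0.46 26.4 r 59.6 Ft 3.19 Fr 5.04 Fy 2.9
```

Request:
carry_out(increments=[[[1,0.04,-0.01,-0.01,0,0,0],[1,0,0,0,0,0,0]]])

```text
t: 19.15
eef_pos: [0.591, -0.0853, 0.1095]
tool_rot: [0.0, 0.801, -0.599, -0.0]
ft_force: [-4.7, 1.0, 4.7]
opening: 0.0246
```

```bash
cat >> h.py <<'E'
def avg(n=8,name=None):
    F=[]
    for i in range(n):
        im=viewer.get_image("side"); s=status.state(); F.append([*s["eef_pos"],*s["ft_force"]])
    F=np.array(F); print("std",F[:,3:].std(0).round(2)); m=F.mean(0); 
    if name: cv2.imwrite(f"pics/{name}.png",cv2.resize(im[170:290,290:450],None,fx=5,fy=5,interpolation=cv2.INTER_CUBIC))
    return m
E
python3 -c "
from h import *
m=avg(8,'f1');st();feel([m]);feel([m],np.array([-4.5,-1.1]))"
```

```text
std [0.42 0.46 0.46]
t 19.55 tcp board [-49.1  -0.9   8.5] rot [-0.   0.   0.1] F board [4.41 3.8  3.92] open 0.0246 q [0.18, 0.33, -0.32, 0.0, -0.92, 0.1]
a 0.51 29.2 r 56.3 Ft 5.25 Fr -1.57 Fy 3.6
a 0.458 26.2 r 59.8 Ft 5.16 Fr -1.84 Fy 3.6
```

View pics/f1.png

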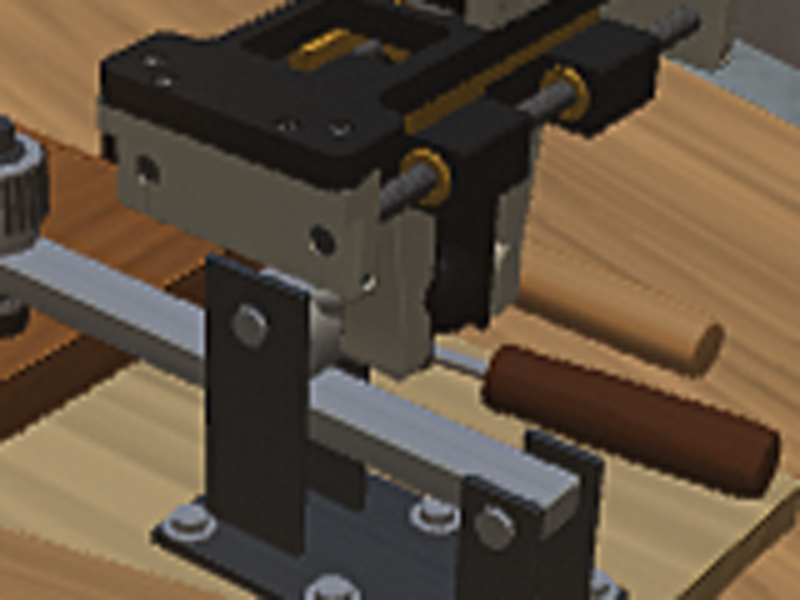

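The side view shows the fingers around the ball near 28°, which hides the lever angle. The grip's own friction muddies the felt force, so I'll let go. Under pressure the lever springs up to its bite point, and I can image that.

Request:
carry_out(increments=[[[0,0,0,0,0,0,0],[-0.2,0,0,0,0,0,0],[-0.2,0,0,-0.7,0,0,0],[-0.2,0,0,-1,0,0,0],[-0.2,0,0,-1,0,0,0]]])

```text
t: 20.18
eef_pos: [0.5919, -0.0857, 0.1916]
tool_rot: [-0.0, 0.801, -0.599, 0.001]
ft_force: [0.5, 0.6, -0.3]
opening: 0.0528
```

```bash
cat >> h.py <<'E'
def ballpos(im,name="side"):
    """lever angle from the ball in the side view: ray cut with the lever plane (board y=0)"""
    return im
def angle(uv,n="side",ref=None):
    c,d=ray(n,uv); c=c-PIN; s=-(c@EY)/(d@EY); p=c+s*d; x,z=p@EX,p@EZ
    return np.degrees(np.arctan2(z,-x)), np.hypot(x,z)*1e3
E
python3 -c "
from h import *
m=avg(2,'f2');st();print(m)
print(angle((380.6,244.3)))
for a in (20,30,35,40,45,50,60):
    r=np.radians(a); print(a,proj('side',PIN+.06*(-np.cos(r)*EX+np.sin(r)*EZ)).round(1))
im=viewer.get_image('side'); cv2.imwrite('pics/full2.png',im)
m=(im.max(2)<45).astype(np.uint8)[190:260,330:400]
m=cv2.morphologyEx(m,cv2.MORPH_OPEN,cv2.getStructuringElement(cv2.MORPH_ELLIPSE,(9,9)))
n,l,s,c=cv2.connectedComponentsWithStats(m)
for i in range(1,n): print(s[i].tolist(),c[i]+[330,190],angle(c[i]+[330,190]))
"
```

```text
std [0.86 0.04 2.62]
t 20.27 tcp board [-50.4  -3.8  93.6] rot [0.4 0.2 0.1] F board [ 0.39 -0.14 -0.61] open 0.0528 q [0.18, 0.25, -0.21, 0.0, -1.1, 0.1]
[ 0.59406656 -0.08578277  0.19542404  0.88631679  0.45377654  2.00974117]
(np.float64(-1.1669438931048506), np.float64(59.073656919005856))
20 [379.9 230.7]
30 [377.7 223.9]
35 [376.2 220.5]
40 [374.5 217.2]
45 [372.6 214. ]
50 [370.5 211. ]
60 [365.7 205.3]
[0, 0, 16, 6, 75] [337.61333333 191.90666667] (np.float64(110.85902134145896), np.float64(60.419395383598484))
[35, 23, 18, 14, 198] [373.58080808 219.32323232] (np.float64(37.84723874515313), np.float64(56.51149456275045))
[1, 39, 21, 31, 499] [341.81162325 246.66332665] (np.float64(-109.47989086353648), np.float64(37.30693864733241))
```

View pics/f2.png

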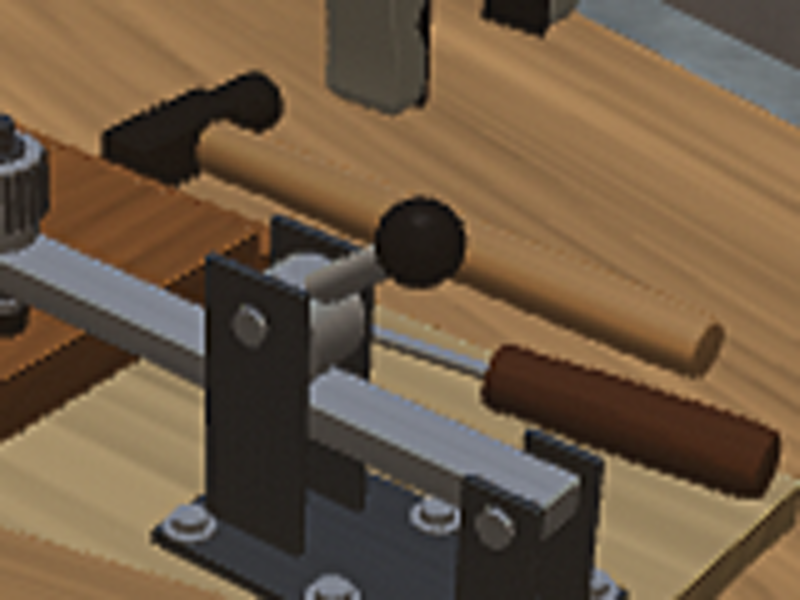

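The ball now rests at crop (420,242), which is side-view pixel (374.1,218.4). That puts the lever near 39–40°, with nothing else moved. To feel the bite cleanly I'll press on top of the ball with closed fingertips.

Request:
carry_out(increments=[[[1,-0.11,0.12,0.3,0,0,0],[1,0,0,0.3,0,0,0],[1,0,0,0.4,0,0,0],[1,0,0,0,0,0,0],[1,0,0,0,0,0,0]]])

```text
t: 20.95
eef_pos: [0.5873, -0.0835, 0.1606]
tool_rot: [0.0, 0.801, -0.599, 0.0]
ft_force: [-0.6, 0.1, 0.6]
opening: 0.008
```

```bash
python3 -c "
from h import *
print(angle((374.1,218.4)),angle((380.6,244.3)));m=avg(6,'f3');st();print(m.round(3))"
```

```text
(np.float64(38.75251365370499), np.float64(58.249112352730734)) (np.float64(-1.1669438931048506), np.float64(59.073656919005856))
std [0.53 0.29 0.56]
t 21.25 tcp board [-46.3   2.   60.2] rot [0.1 0.  0.1] F board [-0.18 -0.07 -0.54] open 0.0004 q [0.19, 0.27, -0.27, 0.0, -1.03, 0.1]
[ 0.587 -0.083  0.161 -0.108 -0.044  0.026]
```

Request:
carry_out(increments=[[[1,0,-0.06,0.3,0,0,0],[1,0,0,0,0,0,0]]])

```text
t: 21.5
eef_pos: [0.589, -0.083, 0.1512]
tool_rot: [0.0, 0.801, -0.599, 0.0]
ft_force: [1.0, -0.2, 0.2]
opening: 0.0007
```

Request:
carry_out(increments=[[[1,0.04,0,0.08,0,0,0],[1,0,0,0,0,0,0]]])

```text
t: 21.75
eef_pos: [0.5894, -0.0844, 0.1495]
tool_rot: [0.0, 0.801, -0.599, 0.001]
ft_force: [-0.3, -1.0, 2.5]
opening: 0.0003
```

Request:
carry_out(increments=[[[1,0.04,0,0.08,0,0,0],[1,0,0,0,0,0,0]]])

```text
t: 22.0
eef_pos: [0.5899, -0.0859, 0.1475]
tool_rot: [0.0, 0.801, -0.599, 0.001]
ft_force: [0.8, -2.9, 4.0]
opening: 0.0003
```

Request:
carry_out(increments=[[[1,0.04,0,0.08,0,0,0],[1,0,0,0,0,0,0]]])

```text
t: 22.25
eef_pos: [0.5904, -0.0874, 0.1455]
tool_rot: [0.0, 0.801, -0.599, 0.001]
ft_force: [0.3, -5.1, 6.5]
opening: 0.0005
```

Request:
carry_out(increments=[[[1,0.04,0,0.08,0,0,0],[1,0,0,0,0,0,0]]])

```text
t: 22.5
eef_pos: [0.591, -0.0889, 0.1434]
tool_rot: [0.0, 0.801, -0.599, 0.002]
ft_force: [-0.2, -6.1, 6.8]
opening: 0.0006
```

Request:
carry_out(increments=[[[1,0.04,0,0.08,0,0,0],[1,0,0,0,0,0,0]]])

```text
t: 22.75
eef_pos: [0.5915, -0.0901, 0.1412]
tool_rot: [0.0, 0.801, -0.599, 0.002]
ft_force: [0.4, -5.3, 8.0]
opening: 0.0004
```

Request:
carry_out(increments=[[[1,0.04,0,0.08,0,0,0],[1,0,0,0,0,0,0]]])

```text
t: 23.0
eef_pos: [0.592, -0.0911, 0.1387]
tool_rot: [-0.0, 0.801, -0.599, 0.002]
ft_force: [0.6, -5.7, 7.6]
opening: -0.0001
```

Request:
carry_out(increments=[[[1,0.03,0,0.08,0,0,0],[1,0,0,0,0,0,0]]])

```text
t: 23.25
eef_pos: [0.5924, -0.0917, 0.1362]
tool_rot: [-0.0, 0.801, -0.599, 0.002]
ft_force: [1.4, -5.1, 6.7]
opening: 0.0006
```

```bash
python3 -c "
from h import *
m=avg(6,'f4');st();print(bd(m[:3]),m[3:]@EX,m[5])"
```

```text
std [0.2 0.3 0.8]
t 23.55 tcp board [-55.5  -0.4  35.2] rot [0.2 0.1 0.1] F board [-5.14  0.73  6.19] open 0.0004 q [0.17, 0.31, -0.29, 0.0, -0.98, 0.11]
[-55.5323999   -0.45514197  35.19240222] -4.848942189926496 6.658131703284741
```

Request:
carry_out(increments=[[[1,-0.03,0,-0.08,0,0,0],[1,0,0,0,0,0,0]]])

```text
t: 23.8
eef_pos: [0.5914, -0.0898, 0.1379]
tool_rot: [-0.0, 0.801, -0.599, 0.001]
ft_force: [-0.1, -1.5, 4.4]
opening: 0.0008
```

Request:
carry_out(increments=[[[1,-0.04,0,-0.08,0,0,0],[1,0,0,0,0,0,0]]])

```text
t: 24.05
eef_pos: [0.5908, -0.0883, 0.14]
tool_rot: [-0.0, 0.801, -0.599, 0.001]
ft_force: [0.4, 0.9, 3.9]
opening: 0.0005
```

Request:
carry_out(increments=[[[1,-0.04,0,-0.08,0,0,0],[1,0,0,0,0,0,0]]])

```text
t: 24.3
eef_pos: [0.59, -0.0872, 0.1421]
tool_rot: [-0.0, 0.801, -0.599, 0.0]
ft_force: [-0.6, 1.9, 4.0]
opening: 0.0007
```

Request:
carry_out(increments=[[[1,-0.04,0,-0.08,0,0,0],[1,0,0,0,0,0,0]]])

```text
t: 24.55
eef_pos: [0.5896, -0.0863, 0.1446]
tool_rot: [0.0, 0.801, -0.599, 0.0]
ft_force: [-0.8, 1.9, 2.7]
opening: 0.0006
```

Request:
carry_out(increments=[[[1,-0.04,0,-0.08,0,0,0],[1,0,0,0,0,0,0]]])

```text
t: 24.8
eef_pos: [0.5895, -0.0853, 0.1471]
tool_rot: [0.0, 0.801, -0.599, 0.0]
ft_force: [-0.8, 0.4, 1.7]
opening: 0.0004
```

Request:
carry_out(increments=[[[1,-0.04,0,-0.08,0,0,0],[1,0,0,0,0,0,0]]])

```text
t: 25.05
eef_pos: [0.5894, -0.0841, 0.1496]
tool_rot: [-0.0, 0.801, -0.599, 0.001]
ft_force: [-0.0, 0.3, -0.2]
opening: 0.0004
```

Request:
carry_out(increments=[[[1,-0.04,0,-0.08,0,0,0],[1,0,0,0,0,0,0]]])

```text
t: 25.3
eef_pos: [0.5891, -0.0829, 0.152]
tool_rot: [-0.0, 0.801, -0.599, 0.001]
ft_force: [0.5, 0.1, 0.7]
opening: 0.0003
```

Request:
carry_out(increments=[[[1,0,0,-0.3,0,0,0],[1,0,0,-1,0,0,0],[1,0,0,-0.7,0,0,0]]])

```text
t: 25.68
eef_pos: [0.5893, -0.083, 0.2137]
tool_rot: [-0.0, 0.801, -0.599, 0.001]
ft_force: [-0.6, -0.2, 1.1]
opening: 0.0004
```

```bash
cat >> h.py <<'E'
def blob(uv0,w=26):
    im=viewer.get_image("side"); u,v=[int(i) for i in uv0]
    c=im[v-w:v+w,u-w:u+w]; m=((c.max(2)<52)).astype(np.uint8)
    m=cv2.morphologyEx(m,cv2.MORPH_OPEN,cv2.getStructuringElement(cv2.MORPH_ELLIPSE,(11,11)))
    for k in cv2.findContours(m,cv2.RETR_EXTERNAL,cv2.CHAIN_APPROX_NONE)[0]:
        (x,y),r=cv2.minEnclosingCircle(k); p=(x+u-w,y+v-w); print("blob",np.round(p,1),"r",round(r,1),"angle",np.round(angle(p),1),"(closed reads -1.2)")
    cv2.imwrite("pics/blob.png",cv2.resize(im[170:290,290:450],None,fx=5,fy=5,interpolation=cv2.INTER_CUBIC))
E
python3 -c "
from h import *
blob((374,218));st()"
```

```text
blob [374.5 220. ] r 9.0 angle [36.5 57.5] (closed reads -1.2)
t 25.73 tcp board [-47.   -1.2 115.6] rot [0.3 0.2 0.1] F board [-0.19 -0.65  3.58] open 0.0003 q [0.19, 0.23, -0.19, 0.0, -1.14, 0.1]
```

View pics/blob.png

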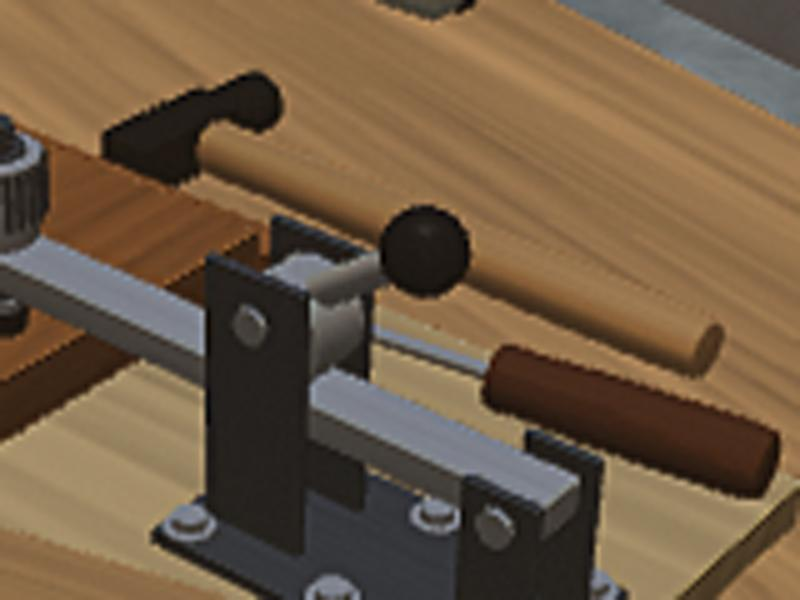

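The ball has settled at side-view (375.0,220.3), about 37°. Allowing for the lever's friction, that puts the bite near 40°, so the nut needs about 0.57 rad (32°) more. I'll push the lever back upright first.

Request:
carry_out(increments=[[[1,0.97,0.03,0,0,0,0],[1,0,0,0.97,0,0,0],[1,0,0,0.97,0,0,0],[1,0,0,0.97,0,0,0],[1,0,0,0,0,0,0]]])

```text
t: 26.35
eef_pos: [0.5949, -0.1113, 0.1228]
tool_rot: [0.001, 0.801, -0.599, -0.001]
ft_force: [-0.2, -0.1, 0.1]
opening: 0.0001
```

Request:
carry_out(increments=[[[1,-0.23,0,-0.14,0,0,0],[1,-0.23,0,-0.14,0,0,0],[1,-0.23,0,-0.14,0,0,0],[1,-0.23,0,-0.14,0,0,0],[1,-0.23,0,-0.14,0,0,0]]])

```text
t: 26.98
eef_pos: [0.5889, -0.0787, 0.1498]
tool_rot: [-0.002, 0.801, -0.599, 0.004]
ft_force: [0.9, -3.1, 3.4]
opening: 0.0002
```

Request:
carry_out(increments=[[[1,-0.23,0,-0.14,0,0,0],[1,-0.25,0,-0.14,0,0,0],[1,0,0,0,0,0,0]]])

```text
t: 27.35
eef_pos: [0.5827, -0.0633, 0.1547]
tool_rot: [-0.001, 0.801, -0.598, 0.001]
ft_force: [1.2, -1.4, 1.0]
opening: 0.0005
```

```bash
python3 -c "
from h import *
st();im=viewer.get_image('side')[170:290,290:450];cv2.imwrite('pics/u.png',cv2.resize(im,None,fx=4,fy=4))"
```

```text
t 27.35 tcp board [-25.6   0.8  53.7] rot [0.1 0.  0. ] F board [-1.73 -0.77  1.02] open 0.0005 q [0.23, 0.27, -0.29, 0.0, -1.01, 0.06]
```

Request:
carry_out(increments=[[[1,0.1,-0.03,-0.95,0,0,0],[0,-0.3,-0.03,-0.2,0,0,0],[-0.4,-1,0,0,0,0,0],[-0.4,-1,0,0,0,0,0],[-0.4,-1,0,0,0,0,0]]])

```text
t: 28.02
eef_pos: [0.5555, 0.0295, 0.1871]
tool_rot: [0.001, 0.801, -0.599, -0.001]
ft_force: [0.1, -0.0, -0.2]
opening: 0.0347
```

Request:
carry_out(increments=[[[-0.4,-1,0,0.3,0,0,0],[-0.4,-0.7,0,0.3,0,0,0],[-0.4,0,0,0,0,0,0]]])

```text
t: 28.4
eef_pos: [0.5409, 0.0783, 0.1686]
tool_rot: [0.001, 0.801, -0.598, -0.001]
ft_force: [-0.1, 0.7, 0.2]
opening: 0.0602
```

```bash
python3 -c "
from h import *
st();plan(PIN+EX*.1264-.001*EY-.0068*EZ,toolR(0,.05),4)
im=viewer.get_image('side');c=cv2.resize(im[120:270,220:400],None,fx=2.2,fy=2.2);cv2.imwrite('pics/n3.png',c)"
```

```text
t 28.4 tcp board [122.    0.6  67.6] rot [-0.2  0.  -0. ] F board [ 0.73 -0.07  0.2 ] open 0.0602 q [0.5, 0.2, -0.35, -0.0, -1.02, -0.21]
[-0.04, -0.01, 0.62, 0.01, -0.09, 0.0]
[-0.03, -0.01, 0.62, 0.01, -0.09, 0.0]
[-0.02, -0.01, 0.62, 0.01, -0.09, 0.0]
[-0.01, -0.01, 0.62, 0.01, -0.09, 0.0]
```

View pics/n3.png

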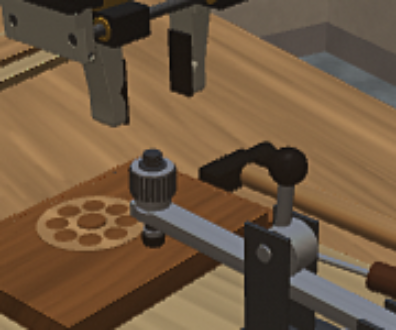

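The lever is upright at (288,165) and the jaws straddle the nut at (153,178). Next: go down, grip and wind 32°.

Request:
carry_out(increments=[[[-0.4,-0.04,-0.01,0.62,0.01,-0.09,0],[-0.4,-0.03,-0.01,0.62,0.01,-0.09,0],[-0.4,-0.02,-0.01,0.62,0.01,-0.09,0],[-0.4,-0.01,-0.01,0.58,0.01,-0.09,0],[0,0,0,0,0,0,0]]])

```text
t: 29.08
eef_pos: [0.542, 0.081, 0.0958]
tool_rot: [-0.016, 0.8, -0.599, -0.019]
ft_force: [-0.3, -0.1, 0.2]
opening: 0.056
```

Request:
carry_out(increments=[[[1,0,0,0,0,0,0],[1,0,0,0,0,0,0],[1,0,0,0,0,0,0]]], grip_force=40)

```text
t: 29.45
eef_pos: [0.5417, 0.0816, 0.0974]
tool_rot: [-0.017, 0.801, -0.599, -0.018]
ft_force: [-5.0, -0.8, 1.5]
opening: 0.0336
```

```bash
python3 -c "
from h import *
st()"
```

```text
t 29.45 tcp board [124.9  -1.1  -3.6] rot [ 0.3 -2.8  0.1] F board [0.64 5.08 1.49] open 0.0336 q [0.47, 0.27, -0.41, -0.06, -0.87, -0.14]
```

Request:
carry_out(increments=[[[1,0,0,0,0,0,1],[1,0,0,0,0,0,1],[1,0,0,0,0,0,1],[1,0,0,0,0,0,1],[1,0,0,0,0,0,0]]])

```text
t: 30.08
eef_pos: [0.541, 0.0817, 0.0971]
tool_rot: [0.01, -0.604, 0.797, 0.023]
ft_force: [-5.5, 0.9, 3.0]
opening: 0.0332
```

```bash
python3 -c "
from h import *
st();print(status.state()['moment'])"
```

```text
t 30.07 tcp board [125.2  -0.5  -3.9] rot [-0.6 -2.8 32.2] F board [2.45 5.04 3.  ] open 0.0332 q [0.47, 0.27, -0.41, -0.06, -0.87, -0.71]
[ 0.11573056  2.31426292 -0.13036612]
```

Request:
carry_out(increments=[[[0,0,0,0,0,0,0],[-0.4,0,0,0,0,0,0],[-0.4,0,0,-0.8,0,0,0],[-0.4,0,0,-0.9,0,0,0],[0,0,0,-0.5,-0.2,0.3,-1]]])

```text
t: 30.7
eef_pos: [0.5439, 0.0783, 0.1653]
tool_rot: [-0.011, -0.66, 0.751, 0.019]
ft_force: [0.5, 0.7, -0.6]
opening: 0.0557
```

```bash
python3 -c "
from h import *
st();plan(PIN+EX*.045+.052*EZ,toolR(0),4)"
```

```text
t 30.7 tcp board [121.2  -2.3  64.3] rot [-2.3 -1.  23.9] F board [ 0.54 -0.67 -0.65] open 0.0557 q [0.48, 0.23, -0.31, -0.04, -1.07, -0.59]
[0.59, -0.24, 0.09, 0.07, 0.03, -0.75]
[0.61, -0.18, 0.09, 0.07, 0.03, -0.75]
[0.63, -0.11, 0.1, 0.07, 0.03, -0.75]
[0.63, -0.05, 0.1, 0.07, 0.03, -0.75]
```

Request:
carry_out(increments=[[[1,0.59,-0.24,0.15,0.07,0.03,-0.75],[1,0.61,-0.18,0.15,0.07,0.03,-0.75],[1,0.63,-0.11,0.15,0.07,0.03,-0.75],[1,0.63,-0.05,0.15,0.07,0.03,-0.75],[1,0,0,0,0,0,0]]])

```text
t: 31.32
eef_pos: [0.5623, 0.004, 0.1439]
tool_rot: [0.001, 0.801, -0.599, -0.002]
ft_force: [-1.0, 0.2, 0.2]
opening: 0.0069
```

Request:
carry_out(increments=[[[1,0,0,0,0,0,0],[1,0.6,0,0,0,0,0],[1,0.4,0,0,0,0,0],[1,0.4,0,0,0,0,0],[1,0.4,0,0,0,0,0]]])

```text
t: 31.95
eef_pos: [0.5776, -0.0476, 0.1437]
tool_rot: [0.001, 0.801, -0.598, -0.002]
ft_force: [-0.4, 1.9, -0.2]
opening: 0.0003
```

```bash
python3 -c "
from h import *
st();
for u in ((370,212),(366,206)): blob(u)"
```

```text
t 31.95 tcp board [-9.2  1.2 42.7] rot [-0.2 -0.1  0. ] F board [ 1.9  -0.11 -0.19] open 0.0003 q [0.25, 0.27, -0.31, -0.0, -0.99, 0.03]
blob [347.5 232. ] r 6.1 angle [-111.8    4.7] (closed reads -1.2)
blob [366.7 208.3] r 9.7 angle [56.3 57.5] (closed reads -1.2)
blob [368.  209.5] r 9.7 angle [53.8 58. ] (closed reads -1.2)
```

Request:
carry_out(increments=[[[1,-0.2,-0.03,0,0,0,0],[1,0,0,-1,0,0,0],[1,1,0,0,0,0,0],[1,0.05,0,0.2,0,0,0],[1,0,0,0,0,0,0]]])

```text
t: 32.67
eef_pos: [0.5849, -0.0707, 0.167]
tool_rot: [0.002, 0.801, -0.598, -0.002]
ft_force: [-0.7, -0.7, 0.2]
opening: 0.0006
```

```bash
python3 -c "
from h import *
st();blob((367,208))"
```

```text
t 32.67 tcp board [-33.4   0.7  66. ] rot [-0.3 -0.1  0. ] F board [-0.46  0.87  0.19] open 0.0006 q [0.21, 0.27, -0.26, -0.0, -1.05, 0.08]
blob [368.4 210.2] r 9.0 angle [52.7 57.8] (closed reads -1.2)
```

Request:
carry_out(increments=[[[1,0.1,0,0.15,0,0,0],[1,0,0,0,0,0,0]]])

```text
t: 32.98
eef_pos: [0.5862, -0.0738, 0.1628]
tool_rot: [0.001, 0.801, -0.598, -0.002]
ft_force: [-0.6, -0.4, -0.0]
opening: 0.0005
```

Request:
carry_out(increments=[[[1,0.12,0,0.09,0,0,0],[1,0,0,0,0,0,0]]])

```text
t: 33.22
eef_pos: [0.5877, -0.0776, 0.1606]
tool_rot: [0.001, 0.801, -0.598, -0.002]
ft_force: [0.9, -0.5, -0.3]
opening: 0.0006
```

Request:
carry_out(increments=[[[1,0.12,0,0.09,0,0,0],[1,0,0,0,0,0,0]]])

```text
t: 33.48
eef_pos: [0.5887, -0.0812, 0.1579]
tool_rot: [0.001, 0.801, -0.598, -0.001]
ft_force: [0.7, -0.4, 0.2]
opening: 0.0003
```

Request:
carry_out(increments=[[[1,0.11,0,0.09,0,0,0],[1,0,0,0,0,0,0]]])

```text
t: 33.72
eef_pos: [0.5896, -0.0844, 0.1552]
tool_rot: [0.001, 0.801, -0.598, -0.001]
ft_force: [0.5, -0.1, 1.3]
opening: 0.0005
```

Request:
carry_out(increments=[[[1,0.11,0,0.09,0,0,0],[1,0,0,0,0,0,0]]])

```text
t: 33.98
eef_pos: [0.5905, -0.0874, 0.1525]
tool_rot: [0.001, 0.801, -0.598, -0.002]
ft_force: [0.1, -1.7, 2.6]
opening: 0.0001
```

Request:
carry_out(increments=[[[1,0.1,0,0.09,0,0,0],[1,0,0,0,0,0,0]]])

```text
t: 34.22
eef_pos: [0.5914, -0.0902, 0.1498]
tool_rot: [0.001, 0.801, -0.598, -0.002]
ft_force: [0.2, 0.3, 2.7]
opening: 0.0006
```

Request:
carry_out(increments=[[[1,0.09,0,0.09,0,0,0],[1,0,0,0,0,0,0]]])

```text
t: 34.48
eef_pos: [0.5921, -0.0928, 0.147]
tool_rot: [0.001, 0.801, -0.598, -0.002]
ft_force: [0.5, 0.3, 3.0]
opening: 0.0003
```

Request:
carry_out(increments=[[[1,0.08,0,0.09,0,0,0],[1,0,0,0,0,0,0]]])

```text
t: 34.72
eef_pos: [0.5928, -0.0951, 0.1443]
tool_rot: [0.001, 0.801, -0.598, -0.002]
ft_force: [0.9, 0.7, 3.8]
opening: 0.0005
```

Request:
carry_out(increments=[[[1,0.08,0,0.09,0,0,0],[1,0,0,0,0,0,0]]])

```text
t: 34.98
eef_pos: [0.5934, -0.0973, 0.1415]
tool_rot: [0.001, 0.801, -0.598, -0.002]
ft_force: [0.9, 2.0, 2.9]
opening: 0.0002
```

Request:
carry_out(increments=[[[1,0.08,0,0.09,0,0,0],[1,0,0,0,0,0,0]]])

```text
t: 35.22
eef_pos: [0.5941, -0.0998, 0.1388]
tool_rot: [0.001, 0.801, -0.598, -0.002]
ft_force: [0.6, 1.6, 2.2]
opening: 0.0003
```

```bash
python3 -c "
from h import *
st();blob((375,222));blob((377,226))"
```

```text
t 35.23 tcp board [-63.9   0.2  37.8] rot [-0.2 -0.1  0. ] F board [ 1.38 -1.01  2.17] open 0.0003 q [0.16, 0.31, -0.27, -0.0, -0.99, 0.13]
blob [377.  230.5] r 7.4 angle [20.2 54.9] (closed reads -1.2)
blob [376.5 230. ] r 8.1 angle [21.  54.2] (closed reads -1.2)
```

Request:
carry_out(increments=[[[1,-0.15,0,-0.05,0,0,0],[1,-0.12,0,-0.07,0,0,0],[1,0,0,0,0,0,0]]])

```text
t: 35.7
eef_pos: [0.5928, -0.0939, 0.1451]
tool_rot: [0.002, 0.801, -0.598, 0.001]
ft_force: [-0.7, -8.0, 13.6]
opening: 0.0005
```

Request:
carry_out(increments=[[[1,-0.08,0,-0.08,0,0,0],[1,0,0,0,0,0,0]]])

```text
t: 35.95
eef_pos: [0.5921, -0.0917, 0.1475]
tool_rot: [0.002, 0.801, -0.598, 0.001]
ft_force: [-1.1, -8.1, 13.5]
opening: 0.0007
```

Request:
carry_out(increments=[[[1,-0.08,0,-0.08,0,0,0],[1,0,0,0,0,0,0]]])

```text
t: 36.2
eef_pos: [0.5914, -0.0894, 0.15]
tool_rot: [0.002, 0.801, -0.598, 0.001]
ft_force: [-1.0, -8.6, 14.6]
opening: 0.0007
```

Request:
carry_out(increments=[[[1,-0.08,0,-0.08,0,0,0],[1,0,0,0,0,0,0]]])

```text
t: 36.45
eef_pos: [0.5908, -0.0866, 0.152]
tool_rot: [0.001, 0.801, -0.598, 0.0]
ft_force: [0.0, -5.6, 12.4]
opening: 0.0006
```

Request:
carry_out(increments=[[[1,-0.08,0,-0.08,0,0,0],[1,0,0,0,0,0,0]]])

```text
t: 36.7
eef_pos: [0.5896, -0.0833, 0.1533]
tool_rot: [0.001, 0.801, -0.598, -0.001]
ft_force: [0.6, -3.3, 7.5]
opening: 0.0006
```

Request:
carry_out(increments=[[[1,-0.06,0,-0.08,0,0,0],[1,0,0,0,0,0,0]]])

```text
t: 36.95
eef_pos: [0.5879, -0.0807, 0.1542]
tool_rot: [0.001, 0.801, -0.598, -0.002]
ft_force: [-0.7, 0.7, 1.6]
opening: 0.0004
```

Request:
carry_out(increments=[[[1,0,0,-0.1,0,0,0],[1,0,0,0,0,0,0],[1,0,0,-0.7,0,0,0],[1,0,0,-0.8,0,0,0],[1,0,0,0,0,0,0]]])

```text
t: 37.58
eef_pos: [0.5898, -0.0808, 0.2045]
tool_rot: [-0.0, 0.801, -0.598, -0.0]
ft_force: [0.5, 0.8, -0.7]
opening: 0.0008
```

```bash
python3 -c "
from h import *
st();blob((375,220));blob((372,214))"
```

```text
t 37.58 tcp board [-44.4  -1.  103.5] rot [-0. -0.  0.] F board [ 0.61 -0.67 -0.72] open 0.0008 q [0.19, 0.24, -0.2, -0.0, -1.13, 0.1]
blob [372.3 216.5] r 9.0 angle [42.3 57.1] (closed reads -1.2)
blob [348.5 233.5] r 6.0 angle [-87.8   6.2] (closed reads -1.2)
blob [372.3 216.5] r 9.0 angle [42.3 57.1] (closed reads -1.2)
```

Before the extra 32° of winding the lever came to rest at about 37°. It now rests at about 43°, and adding roughly 2° for friction puts the bite near 45° as wanted. Now I press home.

Request:
carry_out(increments=[[[1,0,0,0.8,0,0,0],[1,0,0.03,0.7,0,0,0],[1,0,0,0,0,0,0]]])

```text
t: 38.05
eef_pos: [0.5864, -0.0813, 0.1556]
tool_rot: [0.002, 0.801, -0.598, -0.003]
ft_force: [0.4, -0.0, 0.2]
opening: 0.0006
```

Request:
carry_out(increments=[[[1,0.06,0,0.15,0,0,0],[1,0.12,0,0.14,0,0,0],[1,0.11,0,0.15,0,0,0],[1,0.09,0,0.16,0,0,0]]])

```text
t: 38.55
eef_pos: [0.5916, -0.0935, 0.1417]
tool_rot: [0.001, 0.801, -0.598, -0.0]
ft_force: [-2.5, -6.3, 11.2]
opening: 0.0006
```

Request:
carry_out(increments=[[[1,0.08,0,0.17,0,0,0],[1,0.06,0,0.18,0,0,0]]])

```text
t: 38.8
eef_pos: [0.5936, -0.0978, 0.1315]
tool_rot: [0.001, 0.801, -0.598, 0.001]
ft_force: [1.3, -5.4, 7.1]
opening: 0.0006
```

```bash
python3 -c "
from h import *
st()"
```

```text
t 38.8 tcp board [-61.9   0.1  30.5] rot [-0.   0.1  0. ] F board [-5.51  0.28  7.08] open 0.0006 q [0.16, 0.32, -0.28, 0.0, -0.97, 0.12]
```

Request:
carry_out(increments=[[[1,0,0,0.18,0,0,0],[1,0,0,0.19,0,0,0],[1,0,0,0.17,0,0,0],[1,0,0,0,0,0,0]]])

```text
t: 39.3
eef_pos: [0.5917, -0.0959, 0.1136]
tool_rot: [0.001, 0.801, -0.598, -0.002]
ft_force: [-3.8, 0.5, 8.7]
opening: 0.0004
```

Request:
carry_out(increments=[[[1,0,0,0.05,0,0,0],[1,0,0,0,0,0,0]]])

```text
t: 39.55
eef_pos: [0.5918, -0.096, 0.1134]
tool_rot: [0.001, 0.802, -0.598, -0.001]
ft_force: [-7.2, 2.4, 18.2]
opening: 0.0005
```

```bash
python3 -c "
from h import *
st();blob((380,243))"
```

```text
t 39.55 tcp board [-59.6   1.3  12.4] rot [-0.2 -0.  -0. ] F board [ 4.37  6.23 18.17] open 0.0005 q [0.16, 0.33, -0.3, -0.0, -0.94, 0.12]
blob [358.5 263.5] r 6.4 angle [-68.1  56.1] (closed reads -1.2)
```

The lever is on its stop: the force rose to 18 N with no further travel. Now I let go and back away.

Request:
carry_out(increments=[[[1,0,0,-0.1,0,0,0],[1,0,0,-0.5,0,0,0],[1,0,0,-1,0,0,0],[1,0,0,-1,0,0,0],[1,0.5,0,-1,0,0,0]]])

```text
t: 40.22
eef_pos: [0.5966, -0.1099, 0.221]
tool_rot: [0.001, 0.802, -0.598, -0.002]
ft_force: [0.9, -0.1, -0.5]
opening: 0.0005
```

Request:
carry_out(increments=[[[1,1,0,-0.5,0,0,0],[1,1,0,0,0,0,0],[1,1,0,0,0,0,0],[1,1,0,0,0,0,0],[1,1,0,0,0,0,0]]])

```text
t: 40.85
eef_pos: [0.6395, -0.2551, 0.2346]
tool_rot: [0.001, 0.801, -0.598, -0.002]
ft_force: [0.5, 0.2, -1.0]
opening: 0.0
```

Request:
carry_out(increments=[[[1,1,0.5,0,0,0,0],[1,1,0.5,0,0,0,0],[1,1,0.5,0,0,0,0],[1,0,0,0,0,0,0]]])

```text
t: 41.35
eef_pos: [0.6209, -0.3554, 0.2341]
tool_rot: [0.001, 0.8, -0.599, -0.002]
ft_force: [-0.5, -0.1, -0.1]
opening: 0.0005
```

```bash
python3 -c "
from h import *
st();blob((380,243))
T=viewer.get_image('top');S=viewer.get_image('side')
for n,a in(('top',T),('side',S)):
    d=cv2.absdiff(a,cv2.imread(f'pics/{n}0.png')).max(2); k,l,s,c=cv2.connectedComponentsWithStats((d>40).astype(np.uint8))
    print(n,[(s[i].tolist()) for i in range(1,k) if s[i,4]>8])
cv2.imwrite('pics/end.png',np.hstack([cv2.resize(T[120:390,130:470],(400,318)),cv2.resize(S[140:360,160:540],(400,318))]))"
```

```text
t 41.35 tcp board [-316.6   47.2  133.1] rot [-0.2 -0.1  0.2] F board [ 0.03  0.51 -0.14] open 0.0005 q [-0.25, 0.42, 0.13, 0.0, -1.28, 0.53]
blob [358.5 263.5] r 6.4 angle [-68.1  56.1] (closed reads -1.2)
blob [380. 244.] r 8.9 angle [-1.1 58. ] (closed reads -1.2)
top [[496, 0, 144, 480, 65767]]
side [[587, 0, 53, 60, 2072], [531, 65, 109, 123, 6507], [0, 148, 18, 115, 1592], [537, 180, 11, 10, 83], [284, 191, 9, 4, 22], [619, 203, 13, 11, 107], [575, 214, 3, 10, 10], [288, 231, 5, 2, 9], [285, 234, 11, 4, 20]]
```

View pics/end.png

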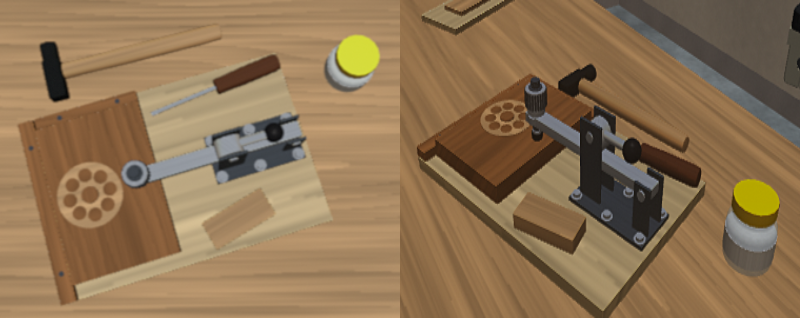

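The final view shows the lever closed at (274,132) and (632,150) and the pad down on the panel. Against the start pictures, the only changes in the work area are at the spindle and pad, so the panel, pot, mallet, gouge and offcut have not moved. Handing in.

```bash
python3 -c "
from station import job
print(job.job_done())"
```

```text
the job is handed in; nothing more can be done
None
```

The hold-down is adjusted and closed, and the job was handed in at about 41 s of the 72 s. The bite is close to 45° by my estimate, give or take 2°.

**What I did**
- **First wind:** I flipped the lever up and wound the nut about 3.9 rad with the lever upright, re-centring the grip once.
- **Feeling the bite:** I brought the lever down until the pad pressed, then let go; it settled at about 37°. Allowing for the lever's friction, that put the bite near 40°.
- **Correction:** I put the lever upright again, wound 32° more, and the lever then settled at about 43°, which means a bite near 45°.
- **Closing:** I pressed the lever onto its stop, where the force rose to 18 N with no further travel, and backed away.

**Last checks**
- The camera reads the lever at -1.1°, against -1.2° when closed at the start, so it stayed shut after release.
- Compared with the start pictures, the only changes in the work area are at the spindle and pad. The panel, pot, mallet, gouge and offcut are where they were.

**What disagreed**
- **Force readings:** the ones taken while gripping the ball were confused by grip friction. Those from one press down were off because the fingertip was near the edge of the ball.
- **How the bite was set:** the bite figure therefore rests mainly on where the lever settled on camera. I did not measure the final squeeze directly.

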